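# Lock the specimen press

## Task

Clamp the specimen in the bench press: push the sprung plunger bar down by its low end until you feel it bottom and, while keeping it down, slide the bridge-shaped keeper along over the bar's raised block as far as its stop, so that the plunger stays trapped down when you let go. Be gentle, there is glass underneath: never push on anything with more than 25 N in all. Leave the jar, the dish and the vial where they are.

Things in the scene. Friction and masses are not known exactly. Their poses are not given: they have to be found in the camera images.
- press: Specimen press, bolted to the bench: dark steel base plate 130 x 200 x 10 mm, on it a white-ended housing with clear sides, 90 mm (x) by 150 mm (y), its deck 58 mm above the bench. Origin: centre of its underside, on the bench. Its y axis is the length of the press and its +y is the way the keeper slides; z up.
- plunger_pad (a point): Moves with the plunger, a bare steel bar 50 mm wide (x), 130 mm long (press y -68 to +62 mm). Point: mid-width on the flat top of its low end, where it is pushed (press y -68 to +6 mm), at press y -45 mm; 82 mm above the bench when released. From y +6 to +40 mm the bar carries a raised block of its own width, 16 mm higher.
- plunger (a joint): How far the plunger is pushed down, m; 0 released. It starts to move at about 4 N, takes 7.5 N at 8 mm, 10.2 N at 14 mm, then meets a hard stop. The stop goes with the shimmed guide and differs each time, 10 to 14 mm down: find it by feel. The keeper passes only within the last 2 mm above the stop; trapped, the plunger rests 2 mm above it (0.008 to 0.012).
- keeper (a joint): How far the keeper has slid to press +y, m: 0 open (start 0 to 0.004), 0.020 at its stop. A dark steel bridge over the bar: crossbar 82 (x) x 22 (y) x 14 mm on a post either side, underside 86 to 90 mm above the bench (its guide is shimmed 0 to 4 mm). Face to push, looking to press -y: at y -22 mm + the joint value. Drags 2 N, stays where left; from 0.006 on the block bars it unless pressed down.
- jar: Clear jar with black lid, bystander, 68 mm across, 95 mm high. Origin: centre of its underside.
- dish: Shallow round glass dish, bystander, 90 mm across, 16 mm high. Origin: centre of its underside.
- vial: Small glass vial with white cap, bystander, 26 mm across, 45 mm high. Origin: centre of its underside.

How it is judged:
By the outcome, as a careful person would: the job done as asked, in the order asked, and still so for the second after the job is handed in, with the robot touching nothing.
It also fails if it takes over 64 s, if anything falls off the work surface, if the arm or the gripper's body presses on something with over 40 N, if the wrist force passes 120 N, or if a joint passes its speed limit or range.

## Robot

A 6-joint arm with a two-finger parallel gripper is mounted at the origin on the work surface. World frame = base frame: x ahead of the robot, y to its left, z up, the work surface at z = 0. Lengths are in m, angles in degrees, forces in N, time in s.
With the tool pointing down it reaches from about 0.25 to 0.725 m from the base axis. Payload 9.7 kg.
Tool frame: the origin (TCP) lies at the very end of the fingers, on their centre line; the grasp point (between the pads) lies 19 mm behind it (bot.grip_point_offset is the distance from the TCP to the grasp point, in m); y points along the fingers, x is the direction in which the jaws open and shut, and the axes are right-handed (so a half turn about y gives the same grasp; the last joint's range is limited). The gripper opens to 85 mm and grips with 20 to 120 N. Pads are 22 mm wide; open, the fingers measure 114 mm over their backs; the gripper's body (76 mm by 85 mm) begins 54 mm behind the grasp point. The pads swing forward as they close: fully open they stand 13 mm farther back than shut.
Start: joints at [-70.932, 4.979, 10.078, 95.1, 0, 90], TCP at [0.18, -0.52, 0.231] pointing down, gripper open.
Joint ranges: [-179.16, 179.16], [-48.56, 103.87], [-65.8, 70.77], [-126.05, 130.52], [-82.76, 87.17], [-180, 180]. Speed limits (degrees/s): [127.2, 127.2, 147.25, 180, 180, 180].

## Interface

Orientations are given as [roll, pitch, yaw] about the fixed x, y, z axes, in that order (R = Rz(yaw) Ry(pitch) Rx(roll)).
In Python, from workcell import bot gives the robot as it stands.
- The arm moves only by the shell command python3 -m inch 'ROWS' [FORCE]. ROWS is JSON, a list of rows, each a list of 3 entries, a list of its own where there are three numbers: the shift along the tool's x, y, z in mm, then the turn, a rotation vector about the tool's x, y, z in rad, then the finger opening in mm, from 0 to 85.4. In form: [[[x, y, z], [ax, ay, az], grip], ...]. A call has 1 to 20 rows; each row is the pose to reach, as a shift and turn from the pose measured when the call began, along the tool's axes at that moment; what a row does not reach only later rows make up. A row lasts 1/10 s, in which the tool goes at most 50 mm and 8.59 degrees, less where a joint would pass 70% of its speed; a pose out of reach is approached as far as the arm can. A call with a gripper value outside its range is refused whole. The fingers move at their own pace and stop on an object; FORCE is the grip in N (left out, the last holds). Time passes only in rows, so rows that repeat a pose let the fingers close. It gives the time, the measured TCP pose, the force and the opening at its end, in the units of the state.
- bot.get_obs(): the state, without advancing time (a new reading comes with each control period).
- bot.camera(name): name is "scene" or "top"; returns a dict with "frame" (384x512x3 uint8, red, green, blue), "mtx" (3x3 intrinsics, pixels), "origin" and "orientation" of the camera in the world. Camera axes: x right, y down, z forward; pixel columns grow to the right and rows downward; lengths in m; the calibration is good to about 2 mm. A picture is of the moment at which its call begins. There is no depth.
- bot.job_done(): hands the job in, once; it reports no verdict.
Trained networks look in a picture, given as the dict that the camera call returned (one of the last four; its "shot" number tells which), for a name from the list of things; names that differ only in an ending like _2 or _b are one class to them, and where a whole thing is asked for, a point or a joint stands for the part that bears it (a point fixed in the world has none). Each returns a list of dicts, best first, with "confidence" (0 to 1); they miss things now and then, are a little off and sometimes report something else, mostly with a low value. They report only what shows in the picture. A call takes as long as a camera call.
- bot.search_frame(picture, name): "box" ([left, top, right, bottom] in pixels, round what is visible of it).
- bot.cut_out(picture, name): "region" (384x512 bool, what is visible of it) and "box" ([left, top, right, bottom] in pixels, round what is visible of it).
The state is a dict: "time": time; "q": joint angles; "qd": joint speeds; "joint_efforts": joint torques, N m; "ee_pos": TCP position; "tcp_rot": TCP orientation; "wrist_force": force on the tool from outside, world axes, zero at the start; "torque": the same for the moment, N m; "opening": finger opening in m.
Only numpy, scipy, OpenCV 4.12 (cv2) and the standard library are available. Lean on these libraries where they do the work, as an engineer would, in place of code of your own. Each camera call takes 0.05 s, during which the arm holds its last target. There are 200 camera calls.

## Working session

There is one attempt and no reset: what is moved stays moved. The work goes in short steps, Python scripts to look and compute and a shell command to move; the robot and the scene stay as the last step left them, time stands still between calls to the robot, and variables do not carry over. Pictures are saved under pics/ and viewed, about 8 in all and at most 12, crops included, and the job is handed in when it is done.

```bash
mkdir -p pics; ls; python3 - <<'E'
from workcell import bot
import cv2
o=bot.get_obs();print(o)
for n in("scene","top"):
    p=bot.camera(n);cv2.imwrite(f"pics/{n}0.png",p["frame"][:,:,::-1])
    print(n,p["mtx"],p["origin"],p["orientation"])
    for k in("press","plunger_pad","keeper","jar","dish","vial"):
        for d in bot.search_frame(p,k)[:2]:print(k,d)
E
```

```text
pics
{'time': 0.0, 'q': array([-7.09321348e+01,  5.01082781e+00,  1.00330640e+01,  9.51005609e+01,
       -1.13407928e-03,  8.99996280e+01]), 'qd': array([ 0.02416405, -0.01135516,  0.02041794, -0.0061674 ,  0.04737717,
        0.07369014]), 'joint_efforts': array([ 2.05662240e-03, -5.20398045e+01,  4.64799392e+01,  1.65025686e-02,
        1.79854292e-04,  2.18168464e-05]), 'ee_pos': array([ 0.17959273, -0.51959238,  0.23057324]), 'tcp_rot': array([-9.00011336e+01,  7.83247801e-02, -7.09317628e+01]), 'wrist_force': array([ 0.29579477,  0.16918506, -0.32981719]), 'torque': array([-0.05142226, -0.02002942,  0.00089501]), 'opening': 0.08521122410417542}
scene [[412.2847038    0.         251.89357739]
 [  0.         412.2847038  190.98692346]
 [  0.           0.           1.        ]] [ 0.94782963 -0.49203799  0.51726012] [-124.32584677    1.3593322    30.42210649]
press {'box': [171.1, 158.6, 274.8, 243.6], 'confidence': 0.65}
plunger_pad {'box': [199.5, 157.1, 249.3, 196.4], 'confidence': 0.62}
keeper {'box': [200.1, 160.3, 242.8, 190.0], 'confidence': 0.64}
jar {'box': [253.4, 129.1, 279.7, 177.4], 'confidence': 0.69}
dish {'box': [161.6, 245.8, 215.8, 281.6], 'confidence': 0.7}
vial {'box': [271.9, 185.9, 284.2, 207.2], 'confidence': 0.47}
top [[381.18737246   0.         255.96916082]
 [  0.         381.18737246 190.05364798]
 [  0.           0.           1.        ]] [0.49277665 0.07417088 1.00146619] [-173.52206256   -1.37035683  -91.24987988]
press {'box': [203.4, 187.7, 285.3, 250.2], 'confidence': 0.68}
plunger_pad {'box': [219.2, 200.0, 273.8, 230.7], 'confidence': 0.94}
keeper {'box': [239.9, 198.7, 254.2, 229.2], 'confidence': 0.7}
jar {'box': [204.5, 187.3, 284.6, 248.6], 'confidence': 0.75}
jar {'box': [156.9, 203.1, 192.2, 230.6], 'confidence': 0.6}
dish {'box': [298.2, 182.2, 332.5, 213.1], 'confidence': 0.81}
```

```bash
python3 - <<'E'
import cv2,numpy as np
t=cv2.imread("pics/top0.png")[160:280,140:350];s=cv2.imread("pics/scene0.png")[110:300,140:310]
cv2.imwrite("pics/t1.png",cv2.resize(t,None,fx=3.8,fy=3.8,interpolation=2));cv2.imwrite("pics/s1.png",cv2.resize(s,None,fx=3.1,fy=3.1,interpolation=2))
E
```

```text
(no output)
```

View pics/t1.png

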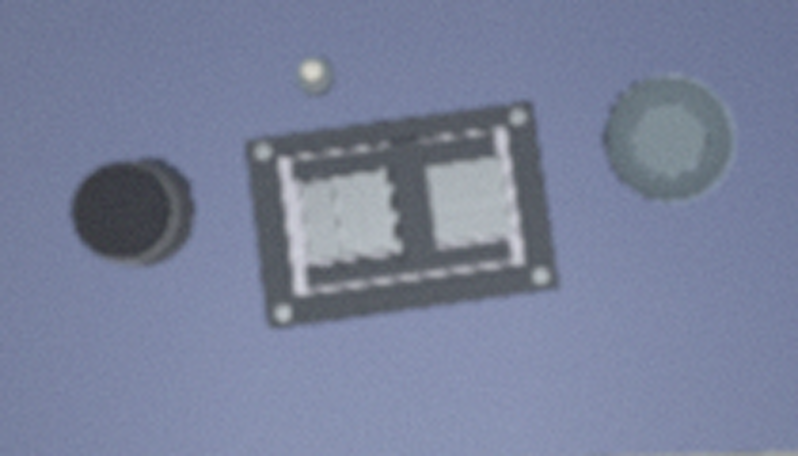

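View pics/s1.png

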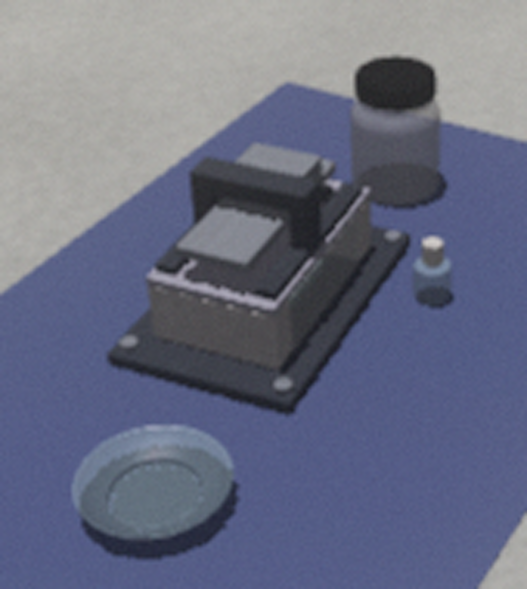

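```bash
cat >h.py <<'E'
import numpy as np
from scipy.spatial.transform import Rotation as R
def ray(p,uv,z):
    d=R.from_euler('xyz',p["orientation"],degrees=True).as_matrix()@np.linalg.inv(p["mtx"])@np.array([*uv,1.])
    o=np.array(p["origin"]);return o+d*(z-o[2])/d[2]
def proj(p,w):
    m=R.from_euler('xyz',p["orientation"],degrees=True).as_matrix()
    c=p["mtx"]@(m.T@(np.asarray(w)-p["origin"]));return c[:2]/c[2]
E
python3 - <<'E'
from workcell import bot
from h import *
from scipy.optimize import least_squares
t=bot.camera("top");s=bot.camera("scene")
# plate corners at z=10mm: (+y=left in top image)
tc=[np.array(a)/3.8+[140,160] for a in[(247,141),(530,103),(557,285),(270,326)]]
W=[ray(t,u,.01) for u in tc]
for w in W:print(w.round(4))
print('edges',[np.linalg.norm(W[i]-W[i-1]).round(4) for i in range(4)])
ydir=(W[0]+W[3]-W[1]-W[2])[:2];yaw0=np.degrees(np.arctan2(-ydir[0],ydir[1]));c0=np.mean(W,0)
print(yaw0,c0)
sc=[np.array(a)/3.1+[140,110] for a in[(409,233),(293,408),(109,357)]]
def M(v,q):
    r=R.from_euler('z',v[2],degrees=True).as_matrix();return r@np.array(q)+[v[0],v[1],0]
# identify local corners of W
loc=[]
r=R.from_euler('z',yaw0,degrees=True).as_matrix()
for w in W: 
    q=r.T@(w-c0);loc.append([.065*np.sign(q[0]),.1*np.sign(q[1]),.01])
print(loc)
f=lambda v:np.concatenate([proj(t,M(v,l))-u for l,u in zip(loc,tc)])
v=least_squares(f,[*c0[:2],yaw0]).x;print('top fit',v,np.abs(f(v)).max())
sl=min([(sum(np.linalg.norm(proj(s,M(v,l))-u) for l,u in zip(ll,sc)),ll) for ll in [[loc[i],loc[j],loc[k]] for i in range(4) for j in range(4) for k in range(4)]],key=lambda a:a[0])
g=lambda v:np.concatenate([f(v)]+[proj(s,M(v,l))-u for l,u in zip(sl[1],sc)])
v2=least_squares(g,v).x;print('both',v2,g(v2).round(1))
print('pad world',M(v2,[0,-.045,.082]),'keeper face',M(v2,[0,-.022,.095]))
np.save("v.npy",v2)
o=bot.get_obs();print(o["ee_pos"],o["tcp_rot"])
for k,z in(("dish",.008),("jar",.05),("vial",.02)):
    for p in(t,s):
        for d in bot.search_frame(p,k)[:1]:
            b=d["box"];print(k,p["shot"],d["confidence"],ray(p,((b[0]+b[2])/2,(b[1]+b[3])/2),z).round(3))
E
```

```text
[0.5889 0.1812 0.01  ]
[ 0.6114 -0.0139  0.01  ]
[ 0.4863 -0.0287  0.01  ]
[0.463  0.1665 0.01  ]
edges [np.float64(0.1267), np.float64(0.1963), np.float64(0.1261), np.float64(0.1966)]
6.693734694078635 [0.53739937 0.07628545 0.01      ]
[[np.float64(0.065), np.float64(0.1), 0.01], [np.float64(0.065), np.float64(-0.1), 0.01], [np.float64(-0.065), np.float64(-0.1), 0.01], [np.float64(-0.065), np.float64(0.1), 0.01]]
top fit [0.53747267 0.07626154 6.69498655] 0.8578794387043729
both [0.53830383 0.07622953 7.23806454] [-0.9 -0.5  0.3 -1.5  0.9 -0.1 -0.3  0.7  0.5  0.2 -0.4 -0.7 -0.9 -0.5]
pad world [0.54397349 0.03158812 0.082     ] keeper face [0.54107567 0.05440484 0.095     ]
[ 0.17968464 -0.51983639  0.23130072] [-8.99995603e+01 -2.79075102e-03 -7.09318073e+01]
dish 3 0.92 [ 0.582 -0.111  0.008]
jar 3 0.82 [0.54  0.257 0.05 ]
jar 4 0.74 [0.512 0.11  0.05 ]
vial 3 0.6 [0.626 0.131 0.02 ]
vial 4 0.77 [0.63  0.138 0.02 ]
```

```bash
python3 -m inch '[[[-27,0,35],[0,-0.09,0],0],[[-54,0,70],[0,-0.18,0],0],[[-81,0,105],[0,-0.27,0],0],[[-108,0,140],[0,-0.36,0],0],[[-135,0,175],[0,-0.45,0],0],[[-162,0,210],[0,-0.54,0],0],[[-189,0,245],[0,-0.64,0],0],[[-216,0,280],[0,-0.73,0],0],[[-243,0,315],[0,-0.82,0],0],[[-270,0,350],[0,-0.91,0],0],[[-297,0,385],[0,-1.0,0],0],[[-324,0,420],[0,-1.09,0],0],[[-351,0,455],[0,-1.18,0],0],[[-378,0,490],[0,-1.27,0],0],[[-403,0,524],[0,-1.36,0],0],[[-403,0,524],[0,-1.36,0],0],[[-403,0,524],[0,-1.36,0],0],[[-403,0,524],[0,-1.36,0],0]]' 40
```

```text
time: 2.9
ee_pos: [0.5429, 0.0317, 0.2314]
tcp_rot: [-90.0, 0.0, 6.9]
wrist_force: [-0.0, 0.7, -0.6]
opening: -0.0
```

```bash
python3 -m inch '[[[0,30,0],[0,0,0],0],[[0,60,0],[0,0,0],0],[[0,90,0],[0,0,0],0],[[0,115,0],[0,0,0],0],[[0,130,0],[0,0,0],0],[[0,130,0],[0,0,0],0]]'
python3 - <<'E'
from workcell import bot
import cv2
from h import *
s=bot.camera("scene");t=bot.camera("top");o=bot.get_obs()
print(proj(s,o["ee_pos"]),proj(t,o["ee_pos"]),o["ee_pos"],o["wrist_force"])
a=cv2.resize(s["frame"][120:260,150:300,::-1],None,fx=4,fy=4,interpolation=2)
cv2.imwrite("pics/s2.png",a)
E
```

```text
time: 3.5
ee_pos: [0.5417, 0.0308, 0.0999]
tcp_rot: [-90.0, 0.2, 6.8]
wrist_force: [0.5, -0.6, 0.4]
opening: -0.0001
[212.52019545 177.20279792] [264.59843865 211.47161506] [0.54312511 0.03118684 0.10257763] [0.52491186 1.22619111 0.0962399 ]
```

View pics/s2.png

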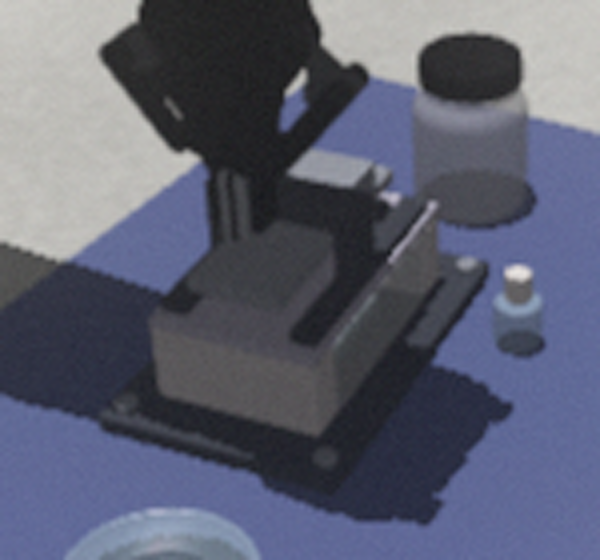

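```bash
python3 -m inch '[[[0,4,0],[0,0,0],0],[[0,8,0],[0,0,0],0],[[0,12,0],[0,0,0],0],[[0,12,0],[0,0,0],0],[[0,12,0],[0,0,0],0]]'
python3 - <<'E'
from workcell import bot
for i in range(5):
    bot.camera("top");o=bot.get_obs();print(o["ee_pos"].round(5),o["wrist_force"].round(2),o["tcp_rot"].round(2))
E
```

```text
time: 4.1
ee_pos: [0.5431, 0.0312, 0.0905]
tcp_rot: [-90.0, -0.0, 6.9]
wrist_force: [-0.2, -0.2, 0.4]
opening: 0.0002
[0.54319 0.03125 0.09068] [-0.38 -0.75  0.22] [-9.002e+01 -6.000e-02  6.880e+00]
[0.54318 0.03123 0.09072] [-0.12 -0.71  0.22] [-9.002e+01 -7.000e-02  6.880e+00]
[0.54321 0.03122 0.09072] [ 0.49 -0.3  -0.56] [-9.002e+01 -7.000e-02  6.880e+00]
[0.54324 0.03123 0.09075] [ 0.23 -0.18 -0.77] [-9.002e+01 -7.000e-02  6.880e+00]
[0.54322 0.0312  0.09072] [ 0.67 -0.51  0.32] [-9.002e+01 -7.000e-02  6.880e+00]
```

```bash
python3 -m inch '[[[0,2,0],[0,0,0],0],[[0,4,0],[0,0,0],0],[[0,6,0],[0,0,0],0],[[0,8,0],[0,0,0],0],[[0,9,0],[0,0,0],0],[[0,10,0],[0,0,0],0],[[0,11,0],[0,0,0],0],[[0,12,0],[0,0,0],0],[[0,12,0],[0,0,0],0],[[0,12,0],[0,0,0],0]]'
python3 - <<'E'
from workcell import bot
import numpy as np
F=[]
for i in range(6):
    bot.camera("top");o=bot.get_obs();F.append(np.r_[o["ee_pos"],o["wrist_force"]])
print(np.mean(F,0).round(4))
E
```

```text
time: 5.35
ee_pos: [0.5432, 0.0312, 0.0789]
tcp_rot: [-90.0, -0.1, 6.9]
wrist_force: [-2.3, -0.1, 5.2]
opening: -0.0003
[ 0.5432  0.0312  0.0789 -2.6234 -0.5662  5.2658]
```

```bash
cat >m.py <<'E'
from workcell import bot
import numpy as np
from h import *
F=[]
for i in range(4):
    bot.camera("top");o=bot.get_obs();F.append(np.r_[o["ee_pos"],o["wrist_force"]])
m=np.mean(F,0);v=np.load("v.npy");r=R.from_euler('z',v[2],degrees=True).as_matrix()
print("pos",m[:3].round(5),"local",(r.T@(m[:3]-[v[0],v[1],0])).round(4),"F world",m[3:].round(2),"F press",(r.T@m[3:]).round(2),"|F|",np.linalg.norm(m[3:]).round(1),o["time"])
E
python3 -m inch '[[[0,1,0],[0,0,0],0],[[0,2,0],[0,0,0],0],[[0,3,0],[0,0,0],0],[[0,4,0],[0,0,0],0],[[0,5,0],[0,0,0],0],[[0,5.5,0],[0,0,0],0],[[0,6,0],[0,0,0],0],[[0,6,0],[0,0,0],0],[[0,6,0],[0,0,0],0]]'
python3 m.py
```

```text
time: 6.55
ee_pos: [0.5432, 0.0312, 0.0735]
tcp_rot: [-90.0, -0.1, 6.9]
wrist_force: [-3.9, -0.4, 8.0]
opening: -0.0
pos [0.54322 0.03118 0.0735 ] local [-0.0008 -0.0453  0.0735] F world [-3.56 -0.11  7.84] F press [-3.55  0.34  7.84] |F| 8.6 6.75
```

```bash
python3 -m inch '[[[0,0.7,0],[0,0,0],0],[[0,1.2,0],[0,0,0],0],[[0,1.7,0],[0,0,0],0],[[0,1.7,0],[0,0,0],0]]'
python3 m.py
python3 -m inch '[[[0,0.5,0],[0,0,0],0],[[0,0.8,0],[0,0,0],0],[[0,1.1,0],[0,0,0],0],[[0,1.1,0],[0,0,0],0]]'
python3 m.py
```

```text
time: 7.15
ee_pos: [0.5432, 0.0312, 0.0724]
tcp_rot: [-90.0, -0.1, 6.9]
wrist_force: [-4.1, -0.8, 8.3]
opening: 0.0003
pos [0.54322 0.03119 0.07239] local [-0.0008 -0.0453  0.0724] F world [-3.73 -0.6   7.97] F press [-3.78 -0.12  7.97] |F| 8.8 7.35
time: 7.75
ee_pos: [0.5432, 0.0312, 0.072]
tcp_rot: [-90.0, -0.1, 6.9]
wrist_force: [-3.9, 0.4, 7.4]
opening: 0.0004
pos [0.54321 0.03119 0.07196] local [-0.0008 -0.0453  0.072 ] F world [-3.92 -0.31  8.84] F press [-3.93  0.18  8.84] |F| 9.7 7.95
```

```bash
for i in 1; do python3 -m inch '[[[0,0.6,0],[0,0,0],0],[[0,1.2,0],[0,0,0],0],[[0,1.2,0],[0,0,0],0]]'; python3 m.py
python3 -m inch '[[[0,0.6,0],[0,0,0],0],[[0,1.2,0],[0,0,0],0],[[0,1.2,0],[0,0,0],0]]'; python3 m.py;  done
```

```text
time: 8.25
ee_pos: [0.5433, 0.0312, 0.0719]
tcp_rot: [-90.0, -0.2, 6.9]
wrist_force: [-5.6, -0.6, 12.0]
opening: 0.0
pos [0.54325 0.03118 0.07191] local [-0.0008 -0.0453  0.0719] F world [-5.68 -0.11 12.12] F press [-5.65  0.6  12.12] |F| 13.4 8.45
time: 8.75
ee_pos: [0.5433, 0.0312, 0.0719]
tcp_rot: [-90.0, -0.2, 6.9]
wrist_force: [-5.6, 0.1, 12.3]
opening: 0.0001
pos [0.54327 0.03117 0.07192] local [-0.0007 -0.0453  0.0719] F world [-5.84 -0.03 12.23] F press [-5.8   0.7  12.23] |F| 13.6 8.95
```

```bash
python3 -m inch '[[[0,1.2,0.5],[0,0,0],0],[[0,1.2,1],[0,0,0],0],[[0,1.2,2],[0,0,0],0],[[0,1.2,3],[0,0,0],0],[[0,1.2,4],[0,0,0],0],[[0,1.2,5],[0,0,0],0],[[0,1.2,6],[0,0,0],0],[[0,1.2,7],[0,0,0],0],[[0,1.2,8],[0,0,0],0],[[0,1.2,8],[0,0,0],0]]'; python3 m.py
```

```text
time: 9.95
ee_pos: [0.5435, 0.0383, 0.072]
tcp_rot: [-90.2, -0.4, 6.8]
wrist_force: [0.5, -5.0, 9.1]
opening: 0.0
pos [0.5435  0.03828 0.07197] local [ 0.0004 -0.0383  0.072 ] F world [ 0.51 -5.14  9.21] F press [-0.14 -5.17  9.21] |F| 10.6 10.15
```

```bash
python3 -m inch '[[[0,1.4,1],[0,0,0],0],[[0,1.5,2],[0,0,0],0],[[0,1.5,3],[0,0,0],0],[[0,1.5,4],[0,0,0],0],[[0,1.5,5],[0,0,0],0],[[0,1.5,6],[0,0,0],0],[[0,1.5,6],[0,0,0],0]]'; python3 m.py
```

```text
time: 10.85
ee_pos: [0.5441, 0.0433, 0.072]
tcp_rot: [-90.3, -0.6, 6.8]
wrist_force: [0.4, -5.3, 10.2]
opening: 0.0003
pos [0.54408 0.04326 0.07197] local [ 0.0016 -0.0334  0.072 ] F world [-0.1  -5.91 10.57] F press [-0.84 -5.85 10.57] |F| 12.1 11.05
```

```bash
python3 -m inch '[[[-0.3,1.5,1],[0,0,0],0],[[-0.6,1.6,2],[0,0,0],0],[[-0.8,1.6,3],[0,0,0],0],[[-1,1.6,4],[0,0,0],0],[[-1,1.6,5],[0,0,0],0],[[-1,1.6,6],[0,0,0],0],[[-1,1.6,6],[0,0,0],0]]'; python3 m.py
```

```text
time: 11.75
ee_pos: [0.5439, 0.0481, 0.072]
tcp_rot: [-90.4, -0.8, 6.7]
wrist_force: [-0.2, -6.7, 11.4]
opening: 0.0001
pos [0.54387 0.04807 0.07198] local [ 0.002  -0.0286  0.072 ] F world [ 0.81 -6.43 10.81] F press [-0.   -6.48 10.81] |F| 12.6 11.95
```

```bash
python3 -m inch '[[[-0.3,1.6,1],[0,0,0],0],[[-0.6,1.6,2],[0,0,0],0],[[-0.8,1.7,3],[0,0,0],0],[[-1,1.7,4],[0,0,0],0],[[-1,1.7,5],[0,0,0],0],[[-1,1.7,6],[0,0,0],0],[[-1,1.7,6],[0,0,0],0]]'; python3 m.py
python3 - <<'E'
from workcell import bot
import cv2
s=bot.camera("scene")
cv2.imwrite("pics/s3.png",cv2.resize(s["frame"][130:230,170:280,::-1],None,fx=5,fy=5,interpolation=2))
E
```

```text
time: 12.65
ee_pos: [0.5436, 0.0525, 0.072]
tcp_rot: [-90.6, -1.0, 6.7]
wrist_force: [-0.0, -8.8, 12.3]
opening: 0.0
pos [0.54363 0.05247 0.07199] local [ 0.0023 -0.0242  0.072 ] F world [-0.25 -8.57 12.39] F press [-1.33 -8.47 12.39] |F| 15.1 12.85
```

View pics/s3.png

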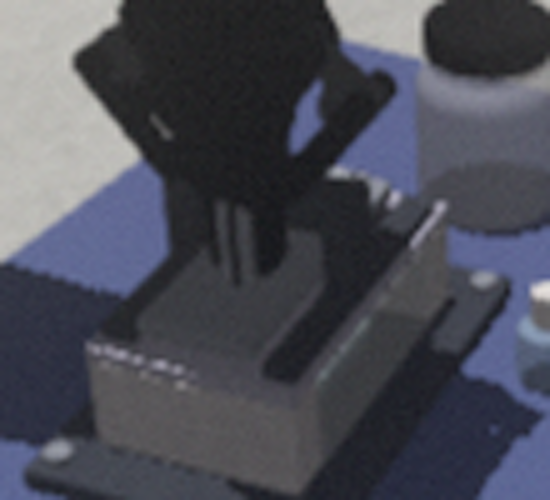

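```bash
python3 -m inch '[[[-0.3,1.6,1],[0,0,0],0],[[-0.6,1.7,2],[0,0,0],0],[[-0.8,1.7,3],[0,0,0],0],[[-1,1.7,4],[0,0,0],0],[[-1,1.7,5],[0,0,0],0],[[-1,1.7,5],[0,0,0],0]]'; python3 m.py
```

```text
time: 13.5
ee_pos: [0.5435, 0.0559, 0.072]
tcp_rot: [-90.8, -1.2, 6.6]
wrist_force: [0.5, -8.5, 11.7]
opening: -0.0001
pos [0.54349 0.05594 0.07198] local [ 0.0026 -0.0208  0.072 ] F world [-0.18 -8.52 12.52] F press [-1.26 -8.43 12.52] |F| 15.1 13.7
```

```bash
python3 -m inch '[[[-0.3,1.6,1],[0,0,0],0],[[-0.6,1.6,2],[0,0,0],0],[[-0.8,1.6,3],[0,0,0],0],[[-1,1.6,4],[0,0,0],0],[[-1,1.6,4],[0,0,0],0]]'; python3 m.py
```

```text
time: 14.2
ee_pos: [0.5435, 0.0585, 0.072]
tcp_rot: [-91.0, -1.4, 6.5]
wrist_force: [-0.1, -8.9, 12.0]
opening: 0.0002
pos [0.54347 0.05844 0.07199] local [ 0.0029 -0.0183  0.072 ] F world [ 1.000e-02 -8.630e+00  1.247e+01] F press [-1.07 -8.56 12.47] |F| 15.2 14.4
```

```bash
for a in 1; do python3 -m inch '[[[-0.5,1.5,1],[0,0,0],0],[[-0.8,1.5,2],[0,0,0],0],[[-0.8,1.5,2.7],[0,0,0],0],[[-0.8,1.5,2.7],[0,0,0],0]]'; python3 m.py
python3 -m inch '[[[-0.5,1.5,1],[0,0,0],0],[[-0.8,1.5,2],[0,0,0],0],[[-0.8,1.5,2.7],[0,0,0],0],[[-0.8,1.5,2.7],[0,0,0],0]]'; python3 m.py; done
```

```text
time: 14.8
ee_pos: [0.5436, 0.0597, 0.072]
tcp_rot: [-91.1, -1.6, 6.5]
wrist_force: [-1.5, -8.6, 11.7]
opening: -0.0002
pos [0.54357 0.05969 0.07205] local [ 0.0031 -0.0171  0.072 ] F world [-1.13 -8.34 11.71] F press [-2.17 -8.13 11.71] |F| 14.4 15.0
time: 15.4
ee_pos: [0.5436, 0.0609, 0.072]
tcp_rot: [-91.3, -1.8, 6.4]
wrist_force: [-1.2, -8.4, 11.3]
opening: -0.0
pos [0.54364 0.06093 0.07203] local [ 0.0034 -0.0158  0.072 ] F world [-1.32 -7.86 12.21] F press [-2.3  -7.63 12.21] |F| 14.6 15.6
```

```bash
for a in 1; do python3 -m inch '[[[-0.5,1.5,1],[0,0,0],0],[[-0.8,1.5,2],[0,0,0],0],[[-0.8,1.5,2.7],[0,0,0],0],[[-0.8,1.5,2.7],[0,0,0],0]]'; python3 m.py
python3 -m inch '[[[-0.5,1.5,1],[0,0,0],0],[[-0.8,1.5,2],[0,0,0],0],[[-0.8,1.5,2.5],[0,0,0],0],[[-0.8,1.5,2.5],[0,0,0],0]]'; python3 m.py; done
```

```text
time: 16.0
ee_pos: [0.5437, 0.0622, 0.0721]
tcp_rot: [-91.5, -1.9, 6.4]
wrist_force: [-0.2, -8.2, 12.6]
opening: -0.0001
pos [0.54372 0.06222 0.07207] local [ 0.0036 -0.0146  0.0721] F world [-1.61 -8.29 11.82] F press [-2.64 -8.02 11.82] |F| 14.5 16.2
time: 16.6
ee_pos: [0.5438, 0.0632, 0.0721]
tcp_rot: [-91.6, -2.1, 6.3]
wrist_force: [-1.1, -8.9, 13.7]
opening: 0.0
pos [0.54381 0.06321 0.07209] local [ 0.0038 -0.0136  0.0721] F world [-1.69 -8.74 12.19] F press [-2.78 -8.46 12.19] |F| 15.1 16.8
```

```bash
for a in 1; do python3 -m inch '[[[-0.5,1.5,1],[0,0,0],0],[[-0.8,1.5,2],[0,0,0],0],[[-0.8,1.5,2.5],[0,0,0],0],[[-0.8,1.5,2.5],[0,0,0],0]]'; python3 m.py
python3 -m inch '[[[-0.5,1.4,1],[0,0,0],0],[[-0.8,1.4,2],[0,0,0],0],[[-0.8,1.4,2.4],[0,0,0],0],[[-0.8,1.4,2.4],[0,0,0],0]]'; python3 m.py; done
```

```text
time: 17.2
ee_pos: [0.5439, 0.064, 0.0721]
tcp_rot: [-91.8, -2.3, 6.2]
wrist_force: [-1.8, -10.1, 11.7]
opening: 0.0001
pos [0.54391 0.06395 0.07211] local [ 0.004  -0.0129  0.0721] F world [-1.73 -9.73 12.45] F press [-2.95 -9.43 12.45] |F| 15.9 17.4
time: 17.8
ee_pos: [0.544, 0.064, 0.0722]
tcp_rot: [-92.1, -2.4, 6.1]
wrist_force: [-1.0, -12.3, 12.0]
opening: -0.0003
pos [0.54401 0.06404 0.07216] local [ 0.0041 -0.0128  0.0722] F world [ -1.22 -13.6   11.99] F press [ -2.93 -13.34  11.99] |F| 18.2 18.0
```

Force along the slide climbed from 8 to 13 N with no more movement, so the keeper is at its stop. I'll back off a little while still pressing, then lift.

```bash
python3 -m inch '[[[0,1,0],[0,0,0],0],[[0,1,-1],[0,0,0],0],[[0,1,-2],[0,0,0],0],[[0,0,-3],[0,0,0],0],[[0,-1,-3],[0,0,0],0],[[0,-2,-3],[0,0,0],0],[[0,-4,-4],[0,0,0],0],[[0,-8,-5],[0,0,0],0],[[0,-16,-6],[0,0,0],0],[[0,-30,-6],[0,0,0],0],[[0,-60,-8],[0,0,0],0],[[0,-90,-20],[0,0,0],0],[[0,-130,-40],[0,0,0],0],[[0,-160,-80],[0,0,0],0],[[0,-160,-120],[0,0,0],0],[[0,-160,-160],[0,0,0],0],[[0,-160,-200],[0,0,0],0],[[0,-160,-200],[0,0,0],0],[[0,-160,-200],[0,0,0],0]]'; python3 m.py
python3 - <<'E'
from workcell import bot
import cv2
from h import *
s=bot.camera("scene");t=bot.camera("top")
cv2.imwrite("pics/s4.png",cv2.resize(s["frame"][120:250,150:300,::-1],None,fx=5,fy=4.6,interpolation=2)[:600])
cv2.imwrite("pics/t4.png",cv2.resize(t["frame"][160:280,140:350,::-1],None,fx=3.8,fy=3.8,interpolation=2))
v=np.load("v.npy");r=R.from_euler('z',v[2],degrees=True).as_matrix()
b=bot.search_frame(t,"keeper")
for d in b[:2]:
    b=d["box"];print(d["confidence"],b,(r.T@(ray(t,((b[0]+b[2])/2,(b[1]+b[3])/2),.102)-[v[0],v[1],0])).round(4))
for k in("jar","dish","vial"):
    for d in bot.search_frame(t,k)[:2]:print(k,d)
E
```

```text
time: 19.9
ee_pos: [0.5576, -0.1305, 0.24]
tcp_rot: [-92.1, -2.4, 6.0]
wrist_force: [0.2, -0.2, 0.7]
opening: -0.0002
pos [ 0.55766 -0.129    0.23973] local [-0.0067 -0.206   0.2397] F world [-0.19  0.64 -0.22] F press [-0.11  0.65 -0.22] |F| 0.7 20.1
0.57 [233.7, 201.1, 247.2, 227.4] [0.001 0.012 0.102]
jar {'box': [156.5, 202.4, 191.4, 231.7], 'confidence': 0.58}
dish {'box': [300.6, 180.6, 332.1, 213.8], 'confidence': 0.74}
vial {'box': [218.0, 179.1, 226.4, 186.9], 'confidence': 0.4}
```

View pics/s4.png

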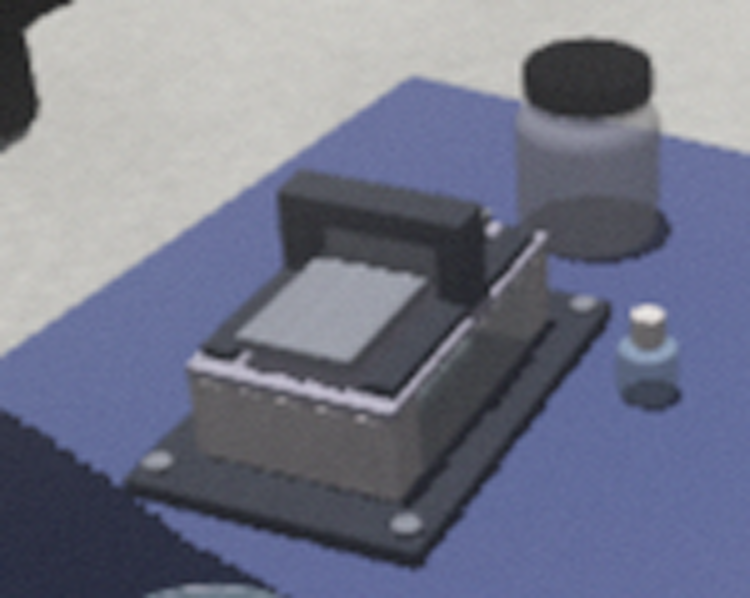

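View pics/t4.png

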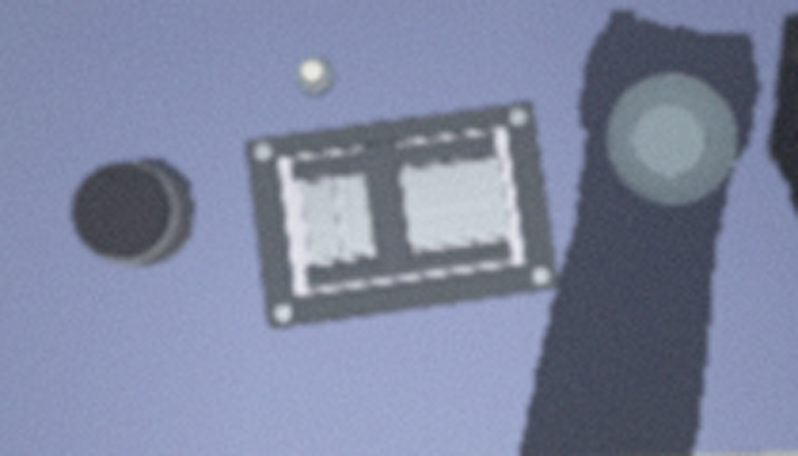

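```bash
python3 -c "
from workcell import bot
print(bot.job_done())"
```

```text
the job is handed in; nothing more can be done
None
```

The press is clamped: the plunger is held down under the keeper, and I handed the job in at about 20 s.

- **Press down:** I pushed the bar's low end down with the closed fingertips until the force rose from 9 to 12 N with no more travel. That put the stop about 10 mm down, at a fingertip height of 71.9 mm.
- **Slide the keeper:** I kept the plunger at the stop and slid +y, so the fingers pushed the keeper over the block. At the end the slide force rose from 8 to 13 N with no more movement. The finger face was then at about press y -2 mm, which puts the keeper at about 0.020.
- **Force:** The highest total I measured was about 18 N. I read it between moves, so a brief peak during a move could have gone unseen.

**Last checks**
- With the arm clear and reading about zero force, the pictures show the keeper over the block.
- The jar, dish and vial look unmoved.
- The picture estimates of the keeper disagree slightly. The network puts its centre about 3 mm beyond where it should be at the stop, while the seen shift of 15–16 mm only fits if it started near 4 mm. I relied on the contact force instead.
- I did not measure the trapped plunger's height after letting go.

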